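# Sweep the loose hexagon nuts into the catch tray

### The arm

A 7-joint arm with a two-finger parallel gripper is mounted at the origin on the work surface. World frame = base frame: x ahead of the robot, y to its left, z up, the work surface at z = 0. Lengths are in m, angles in rad, forces in N, time in s.
With the tool pointing down it reaches from about 0.425 to 0.925 m from the base axis. Payload 6.8 kg.
Tool frame: the origin (TCP) lies where the fingers leave the gripper's body, on its centre line; the fingertips stand 73 mm ahead of it and the grasp point (between the pads) lies 54 mm ahead of it; z points along the fingers, y is the direction in which the jaws open and shut (so a half turn about z gives the same grasp; the last joint's range is limited). The gripper opens to 85 mm and grips with 20 to 120 N. Pads are 22 mm wide; open, the fingers measure 114 mm over their backs; the gripper's body (76 mm by 85 mm) begins 54 mm behind the grasp point. The pads swing forward as they close: fully open they stand 13 mm farther back than shut.
Start: joints at [-1.215, 0.477, 0.022, 1.555, -0.011, 1.109, -0.083], TCP at [0.302, 0.604, 0.304] pointing down, gripper open.
Joint ranges: [-2.96, 2.96], [-0.34, 2.1], [-1.41, 1.46], [0.24, 2.44], [-1.37, 4.51], [0.17, 1.92], [-2.96, 2.96]. Speed limits (rad/s): [2.39, 2.39, 3.14, 3.14, 3.14, 3.14, 3.14].

### API

Orientations are given as a rotation vector (axis times angle).
In Python, from bench import r gives the robot as it stands.
- The arm moves only by the shell command python3 -m handwheel 'ROWS' [FORCE]. ROWS is JSON, a list that holds one entry, the list of rows, each a list of 7 numbers: the shift along the world's x, y, z in m, then the turn, a rotation vector about the world's x, y, z in rad, then the finger opening in m, from 0 to 0.0854. A call has 1 to 10 rows; each row shifts and turns the commanded pose from where the row before left it; what a row does not reach is not made up. A row lasts 1/12 s, in which the tool goes at most 41.7 mm and 7.16 degrees, less where a joint would pass 70% of its speed; a pose out of reach is approached as far as the arm can. A call is refused whole if a number of a shift passes 0.0417 or a number of a turn 0.125, either way. A call with a gripper value outside its range is refused whole. The fingers move at their own pace and stop on an object; FORCE is the grip in N (left out, the last holds). Time passes only in rows, so rows that do not move let the fingers close. It gives the time, the measured TCP pose, the force and the opening at its end, in the units of the state.
- r.get_obs(): the state, without advancing time (a new reading comes with each control period).
- r.grab_frame(name): name is "scene" or "side" or "wrist"; returns (picture, depth): 400x640x3 uint8, red, green, blue; 400x640 float32, m along the optical axis (not along the pixel's ray), 0 where there is no reading.
- r.get_calibration(name): a dict with "vertical_fov" (degrees; the focal length in pixels is half the picture's height over the tangent of half this angle, whatever the lens; pixels are square), "cx", "cy" (the principal point, pixels), "R" (3x3) and "t" (3): a world point X has camera coordinates R X + t; the wrist camera has in their place "T_tool_cam" (4x4, takes a point from camera to tool coordinates, whose origin is the TCP and whose axes are the flange's). Camera axes: x right, y down, z forward; pixel columns grow to the right and rows downward; lengths in m; the calibration is good to about 2 mm. The wrist camera is an equidistant fisheye: a pixel r from the principal point sees the ray r / f radians off the axis. A picture is of the moment at which its call begins: read the wrist's pose just before it. get_calibration takes no time and is no camera call.
- r.hand_in(): hands the job in, once; it reports no verdict.
Trained networks look in the newest picture that a camera, given by its name, has taken for a name from the list of things; names that differ only in an ending like _2 or _b are one class to them, and where a whole thing is asked for, a point or a joint stands for the part that bears it (a point fixed in the world has none). Each returns a list of dicts, best first, with "p" (0 to 1); they miss things now and then, are a little off and sometimes report something else, mostly with a low value. They report only what shows in the picture. A call takes as long as a camera call. They do not tell look-alikes from the thing itself.
- r.masks_of(label, camera): "pixels" (400x640 bool, what is visible of it) and "at" ([column, row] in pixels, amid what is visible of it).
The state is a dict: "clock": time; "joints": joint angles; "qvel": joint speeds; "tau": joint torques, N m; "tcp_pos": TCP position; "orientation": TCP orientation; "contact_force": force on the tool from outside, world axes, zero at the start; "moment": the same for the moment, N m; "grip_width": finger opening in m.
Only numpy, scipy, OpenCV 4.12 (cv2) and the standard library are available. Lean on these libraries where they do the work, as an engineer would, in place of code of your own. Each camera call takes 0.05 s, during which the arm holds its last target.

### The job

Sweep the three loose steel hexagon nuts along the bench into the open-fronted catch tray, so that all three lie flat on the bench and wholly inside its open front. Only push them with the fingers: never pick one up or tip it up, and leave the stoppers, glassware, wrench and everything else standing among them where they are.

Things in the scene. Friction and masses are not known exactly. Their poses are not given: they have to be found in the camera images.
- nut1_center (a point): one of three alike plain steel hexagon nuts lying flat on the bench: 36 mm across flats, 42 mm across corners, 18 mm high, about 110 g, with a dark threaded hole 24 mm wide. This point is its centre, 9 mm above the bench; its z axis points up, its x axis goes through the middle of a flat. It slides on the bench when pushed.
- nut2_center (a point): one of three alike plain steel hexagon nuts lying flat on the bench: 36 mm across flats, 42 mm across corners, 18 mm high, about 110 g, with a dark threaded hole 24 mm wide. This point is its centre, 9 mm above the bench; its z axis points up, its x axis goes through the middle of a flat. It slides on the bench when pushed.
- nut3_center (a point): one of three alike plain steel hexagon nuts lying flat on the bench: 36 mm across flats, 42 mm across corners, 18 mm high, about 110 g, with a dark threaded hole 24 mm wide. This point is its centre, 9 mm above the bench; its z axis points up, its x axis goes through the middle of a flat. It slides on the bench when pushed.
- tray: low three-sided metal catch tray fixed to the bench: 140 mm deep (its x), 200 mm wide (its y), walls 25 mm high and 4 mm thick on the back (+x) and both sides (+-y). The front (-x side, at x = -70 mm) is fully open, without lip or step, and there is no raised floor: things slide straight in along the bench. Origin at bench height at the centre of the 140 x 200 mm outline. The open mouth faces roughly to the right (-y of the robot), towards the nuts.
- stopper: small black rubber stopper standing on its wide end among the nuts, a tapered plug 27 mm across the foot, 26 mm high; origin at the centre of its underside. A bystander.
- jar: small amber glass jar with black lid, 40 mm across, 45 mm high, standing to the right of the nuts; origin at the centre of its underside. A bystander.
- beaker: small open glass beaker, 60 mm across, 70 mm high, beyond the nuts; origin at the centre of its underside. A bystander.
- wrench: steel wrench lying flat to the right of the nuts, 160 mm long along its own x, origin near its middle, on the bench. A bystander.
- bottle: white plastic sample bottle, 48 mm across, 100 mm high, beyond the tray; origin at the centre of its underside. A bystander.
- bung: larger black rubber bung, tapered, 38 mm across the foot, 30 mm high, standing beyond the nuts; origin at the centre of its underside. A bystander.
- vial: small glass vial with white cap, 28 mm across, 50 mm high, standing to the left of the robot, near side of the tray; origin at the centre of its underside. A bystander.
Not all that is in view belongs to the job. Leave any purple or red look-alike of the part that bears nut1_center alone. Leave any blue look-alike of the part that bears nut2_center alone.

How it is judged:
At the end, for the whole second after the job is handed in: Each nut lies flat (within 0.15 rad) and at rest on the bench inside the tray: its centre between the side walls and the back wall and at least 20 mm inside the open front (x of nut1_center in the frame of tray between -0.05 and 0.066 m and y of nut1_center in the frame of tray between -0.096 and 0.096 m and height (world z) of each of nut1_center, nut2_center, nut3_center below 0.013 m and angle between each of nut1_center, nut2_center, nut3_center's own z axis and vertical below 0.15 rad and linear speed of each of nut1, nut2, nut3 below 0.02 m/s and x of nut2_center in the frame of tray between -0.05 and 0.066 m and y of nut2_center in the frame of tray between -0.096 and 0.096 m and x of nut3_center in the frame of tray between -0.05 and 0.066 m and y of nut3_center in the frame of tray between -0.096 and 0.096 m); the robot touches nothing.
It fails at once if a nut is lifted off the bench or tipped up (centre more than 9 mm above where it slides) (height (world z) of any of nut1_center, nut2_center, nut3_center above 0.018 m).
It fails at once if a bystander is pushed more than 15 mm (distance of any of stopper, jar, beaker, wrench, bottle, bung, vial from where it was at the start of the episode above 0.015 m).
It fails at once if a bystander is knocked over (angle between any of stopper, jar, beaker, wrench, bottle, bung, vial's own z axis and vertical above 0.4 rad).
It also fails if it takes over 72 s, if anything falls off the work surface, if the arm or the gripper's body presses on something with over 40 N, if the wrist force passes 120 N, or if a joint passes its speed limit or range.

## Working session

There is one attempt and no reset: what is moved stays moved. The work goes in short steps, Python scripts to look and compute and a shell command to move; the robot and the scene stay as the last step left them, time stands still between calls to the robot, and variables do not carry over. Pictures are saved under pics/ and viewed, and the job is handed in when it is done.

```bash
ls; mkdir -p pics
python3 - <<'E'
from bench import r
import cv2
o=r.get_obs(); print({k:(o[k]) for k in ("clock","joints","tcp_pos","orientation","contact_force","grip_width")})
for n in ("scene","side","wrist"):
    p,d=r.grab_frame(n); cv2.imwrite(f"pics/a_{n}.png",p[:,:,::-1])
    print(n,r.get_calibration(n))
E
```

```text
pics
{'clock': 0.0, 'joints': array([-1.21509032,  0.47780701,  0.02234291,  1.55648015, -0.01150805,
        1.10929814, -0.08305957]), 'tcp_pos': array([0.30175886, 0.60326446, 0.30290891]), 'orientation': array([-7.21879024e-01, -3.05722394e+00,  2.89094034e-03]), 'contact_force': array([-0.50342316,  0.0159724 ,  0.03976628]), 'grip_width': 0.08581148626761531}
scene {'vertical_fov': 56.890745514777706, 'cx': 321.4734419162448, 'cy': 199.879966981971, 'R': array([[-0.73837113,  0.67418705,  0.01672994],
       [ 0.47879197,  0.54152173, -0.69102277],
       [-0.47493823, -0.5022211 , -0.72263936]]), 't': array([ 0.44078418, -0.22425261,  1.33670839])}
side {'vertical_fov': 46.319257094874025, 'cx': 309.22195252248446, 'cy': 208.36029332784383, 'R': array([[ 0.83394299, -0.5518384 ,  0.0036705 ],
       [-0.30829691, -0.4713969 , -0.8262796 ],
       [ 0.45770307,  0.68793848, -0.56324821]]), 't': array([-0.50992491,  0.18678368,  1.06745488])}
wrist {'vertical_fov': 65.70646984690485, 'cx': 321.6536828830156, 'cy': 195.43703006663443, 'T_tool_cam': array([[ 8.38620339e-04, -9.60369666e-01, -2.78728185e-01,
         6.99239347e-02],
       [ 9.99999596e-01,  7.14805621e-04,  5.45844921e-04,
         6.30452111e-04],
       [-3.24976431e-04, -2.78728530e-01,  9.60369877e-01,
        -6.99050657e-02],
       [ 0.00000000e+00,  0.00000000e+00,  0.00000000e+00,
         1.00000000e+00]])}
```

View pics/a_scene.png

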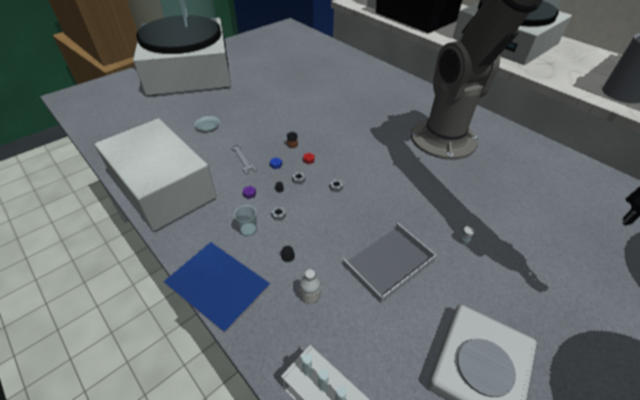

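View pics/a_side.png

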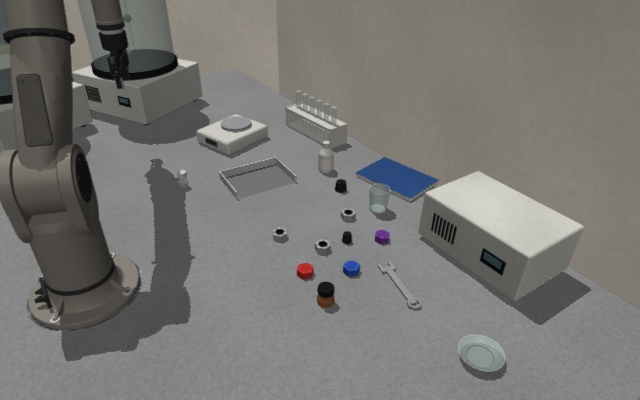

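View pics/a_wrist.png

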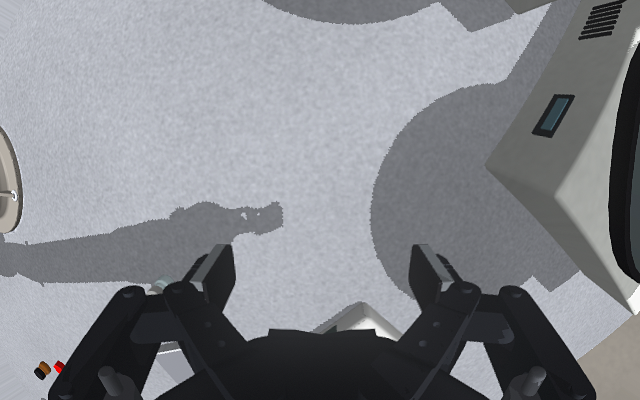

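The scene camera shows three bare steel nuts at about (298,177), (337,185) and (279,213). The look-alikes are red (309,158), blue (276,162) and purple (249,192), and I leave those alone. The tray is at about (390,262). The side camera shows the same layout. Next I measure everything.

```bash
cat > h.py <<'E'
from bench import r
import numpy as np, cv2
def K(n):
    c=r.get_calibration(n); f=200/np.tan(np.radians(c["vertical_fov"]/2)); return c,f
def plane(n,u,v,z):
    c,f=K(n); R=np.array(c["R"]);t=np.array(c["t"])
    d=R.T@np.array([(u-c["cx"])/f,(v-c["cy"])/f,1]); o=-R.T@t
    return o+d*(z-o[2])/d[2]
def proj(n,X):
    c,f=K(n); p=np.array(c["R"])@np.array(X,float)+np.array(c["t"]); return np.array([c["cx"]+f*p[0]/p[2],c["cy"]+f*p[1]/p[2]])
def cloud(n,d):
    c,f=K(n); v,u=np.mgrid[0:400,0:640]; P=np.stack([(u-c["cx"])/f*d,(v-c["cy"])/f*d,d],-1)
    return (P-np.array(c["t"]))@np.array(c["R"])
E
python3 - <<'E'
from h import *
H=dict(nut1_center=.018,stopper=.026,jar=.045,beaker=.07,wrench=.006,bottle=.1,bung=.03,vial=.05,tray=.02)
for n in ("scene","side"):
    p,d=r.grab_frame(n); C=cloud(n,d)
    for k,h in H.items():
        for m in r.masks_of(k,n):
            if m["p"]<.2: continue
            px=m["pixels"]; q=C[px&(d>0)]
            b=q.min(0),q.max(0)
            v,u=np.nonzero(px)
            col=p[px].mean(0).astype(int)
            print(n,k,round(m["p"],2),np.round(m["at"]),px.sum(),col,"plane h/2:",plane(n,u.mean(),v.mean(),h/2)[:2].round(3),"cloud med",np.median(q,0).round(3))
    big=cv2.resize(p[130:310,230:450] if n=="scene" else p[140:320,170:430],None,fx=3,fy=3,interpolation=cv2.INTER_CUBIC)
    cv2.imwrite(f"pics/b_{n}.png",big[:,:,::-1])
E
```

```text
scene nut1_center 0.61 [279. 214.] 140 [88 94 98] plane h/2: [ 0.673 -0.1  ] cloud med [ 0.675 -0.094  0.016]
scene nut1_center 0.61 [307. 160.] 99 [126  40  41] plane h/2: [ 0.447 -0.23 ] cloud med [ 0.451 -0.226  0.016]
scene nut1_center 0.45 [249. 193.] 145 [ 76  49 108] plane h/2: [ 0.687 -0.227] cloud med [ 0.69  -0.222  0.016]
scene stopper 0.48 [279. 187.] 74 [36 39 41] plane h/2: [ 0.608 -0.182] cloud med [ 0.609 -0.179  0.016]
scene jar 0.7 [295. 140.] 159 [51 43 39] plane h/2: [ 0.437 -0.328] cloud med [ 0.442 -0.321  0.026]
scene beaker 0.64 [244. 217.] 571 [ 98 112 116] plane h/2: [ 0.766 -0.122] cloud med [ 0.77  -0.113  0.045]
scene wrench 0.51 [246. 161.] 238 [113 120 126] plane h/2: [ 0.609 -0.38 ] cloud med [ 0.609 -0.374  0.005]
scene bottle 0.59 [308. 287.] 567 [120 124 124] plane h/2: [0.78 0.16] cloud med [0.784 0.164 0.062]
scene bung 0.72 [278. 186.] 58 [32 34 35] plane h/2: [ 0.608 -0.182] cloud med [ 0.609 -0.179  0.019]
scene bung 0.46 [287. 253.] 170 [32 34 36] plane h/2: [0.745 0.031] cloud med [0.748 0.036 0.026]
scene vial 0.66 [466. 234.] 181 [ 99 106 1
[... 617 characters left out ...]
24. 296.] 365 [46 34 26] plane h/2: [ 0.437 -0.329] cloud med [ 0.43  -0.34   0.038]
side jar 0.49 [185. 175.] 159 [114 116 114] plane h/2: [0.356 0.32 ] cloud med [0.351 0.302 0.031]
side beaker 0.71 [377. 201.] 524 [112 121 119] plane h/2: [ 0.775 -0.111] cloud med [ 0.761 -0.126  0.049]
side wrench 0.79 [402. 289.] 538 [131 132 132] plane h/2: [ 0.609 -0.387] cloud med [ 0.605 -0.392  0.008]
side bottle 0.83 [327. 158.] 382 [124 122 117] plane h/2: [0.77  0.143] cloud med [0.766 0.14  0.051]
side vial 0.59 [328. 160.] 394 [124 123 117] plane h/2: [0.797 0.181] cloud med [0.766 0.14  0.051]
side tray 0.74 [257. 176.] 2004 [110 110 111] plane h/2: [0.559 0.219] cloud med [0.562 0.227 0.003]
```

```bash
python3 -c "
from bench import r
print(r.get_obs()['clock'])"
```

```text
1.15
```

View pics/b_scene.png

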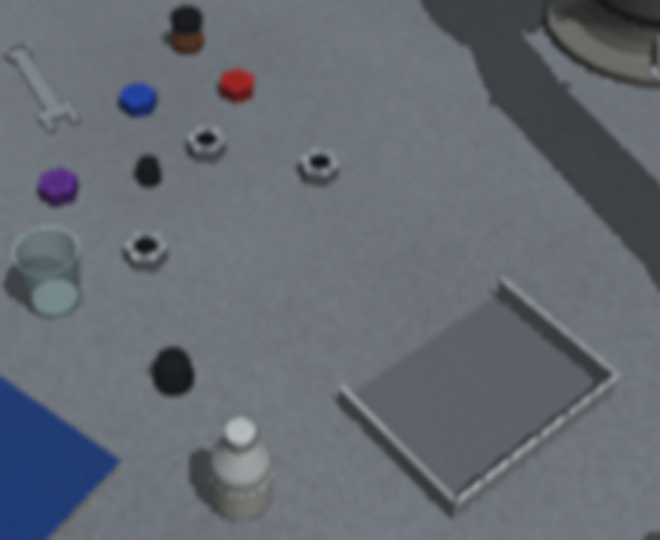

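View pics/b_side.png

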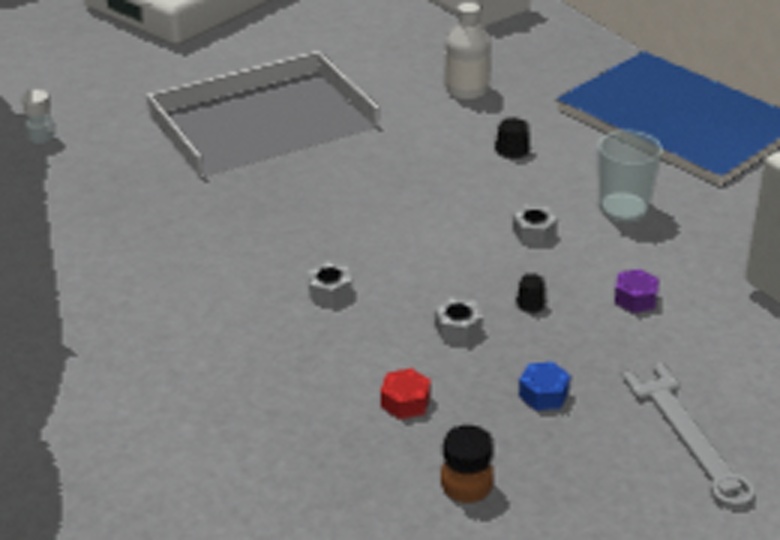

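The crops confirm the three steel nuts. In the scene crop they are A (206,140), B (318,162) and C (145,246). The coloured ones are solid-looking red, blue and purple nuts.

Run:
```python
from h import *
s=lambda u,v:(230+u/3-.33,130+v/3-.33)
t=lambda u,v:(170+u/3-.33,140+v/3-.33)
for k,a,b in (("A",(206,138),(459,311)),("B",(319,160),(331,273)),("C",(146,244),(537,215))):
    print(k,plane("scene",*s(*a),.018)[:2].round(4),plane("side",*t(*b),.018)[:2].round(4))
for a in ((503,281),(343,388),(453,503),(615,374)): print("tray top sc",plane("scene",*s(*a),.025)[:2].round(4))
for a in ((205,163),(379,118),(320,55),(150,96)): print("tray top si",plane("side",*t(*a),.025)[:2].round(4))
for k,a,h in (("red",(237,80),.018),("blue",(138,95),.018),("purple",(58,181),.018)): print(k,plane("scene",*s(*a),h)[:2].round(3))
```

```text
A [ 0.5349 -0.1761] [ 0.5369 -0.1742]
B [ 0.4693 -0.0739] [ 0.4737 -0.0692]
C [ 0.6733 -0.0995] [ 0.6789 -0.0969]
tray top sc [0.4593 0.1596]
tray top sc [0.6529 0.1454]
tray top sc [0.6648 0.2789]
tray top sc [0.4684 0.2907]
tray top si [0.457  0.1422]
tray top si [0.6437 0.1222]
tray top si [0.6615 0.2725]
tray top si [0.467  0.2913]
red [ 0.448 -0.226]
blue [ 0.546 -0.278]
purple [ 0.687 -0.225]
```

```bash
python3 -m handwheel '[[[0.024,-0.033,0,0,0,-0.118,0.012],[0.024,-0.033,0,0,0,-0.118,0.012],[0.024,-0.033,0,0,0,-0.118,0.012],[0.024,-0.033,0,0,0,-0.118,0.012],[0.024,-0.033,0,0,0,-0.118,0.012],[0.024,-0.033,0,0,0,-0.118,0.012],[0.024,-0.033,0,0,0,-0.118,0.012],[0.024,-0.033,0,0,0,-0.118,0.012],[0.024,-0.033,0,0,0,-0.118,0.012],[0.024,-0.033,0,0,0,-0.118,0.012]]]' 40
```

```text
clock: 1.98
tcp_pos: [0.5428, 0.272, 0.3043]
orientation: [-2.307, -2.132, -0.001]
contact_force: [1.0, 1.4, -0.6]
grip_width: 0.0122
```

```bash
python3 -m handwheel '[[[-0.0075,-0.0395,0,0,0,0,0.012],[-0.0075,-0.0395,0,0,0,0,0.012],[-0.0075,-0.0395,-0.01,0,0,0,0.012],[-0.0075,-0.0395,-0.01,0,0,0,0.012],[-0.0075,-0.0395,-0.01,0,0,0,0.012],[-0.0075,-0.0395,-0.02,0,0,0,0.012],[-0.0075,-0.0395,-0.02,0,0,0,0.012],[-0.0075,-0.0395,-0.02,0,0,0,0.012],[-0.0075,-0.0395,-0.02,0,0,0,0.012],[-0.0075,-0.0395,-0.02,0,0,0,0.012]]]'
python3 -m handwheel '[[[0,0,-0.02,0,0,0,0.012],[0,0,-0.02,0,0,0,0.012],[0,0,-0.015,0,0,0,0.012],[0,0,-0.005,0,0,0,0.012],[0,0,0,0,0,0,0.012]]]'
python3 - <<'E'
from h import *
p,d=r.grab_frame("side"); w,dw=r.grab_frame("wrist"); s,_=r.grab_frame("scene")
cv2.imwrite("pics/c_side.png",cv2.resize(p[190:310,220:400],None,fx=4,fy=4,interpolation=cv2.INTER_CUBIC)[:,:,::-1])
cv2.imwrite("pics/c_wrist.png",w[:,:,::-1])
cv2.imwrite("pics/c_scene.png",cv2.resize(s[110:250,230:430],None,fx=4,fy=4,interpolation=cv2.INTER_CUBIC)[:,:,::-1])
o=r.get_obs();print(o["tcp_pos"],o["joints"])
for z in (.073,.086):
  X=o["tcp_pos"]-[0,0,z]; print(proj("side",X),(proj("side",X)-[220,190])*4)
E
```

```text
clock: 2.82
tcp_pos: [0.4693, -0.1085, 0.1807]
orientation: [2.3, 2.139, 0.002]
contact_force: [1.3, 0.5, -0.2]
grip_width: 0.012
clock: 3.23
tcp_pos: [0.4691, -0.107, 0.1203]
orientation: [-2.3, -2.138, 0.002]
contact_force: [0.5, -0.1, 0.7]
grip_width: 0.0117
[ 0.47037834 -0.10699201  0.12199607] [-0.22937997  0.4664192   0.3986363   2.17137624 -0.33535929  0.55964816
  0.34464475]
[286.09929723 228.82566704] [264.39718894 155.30266816]
[286.22294386 232.92396293] [264.89177544 171.69585172]
```

View pics/c_side.png

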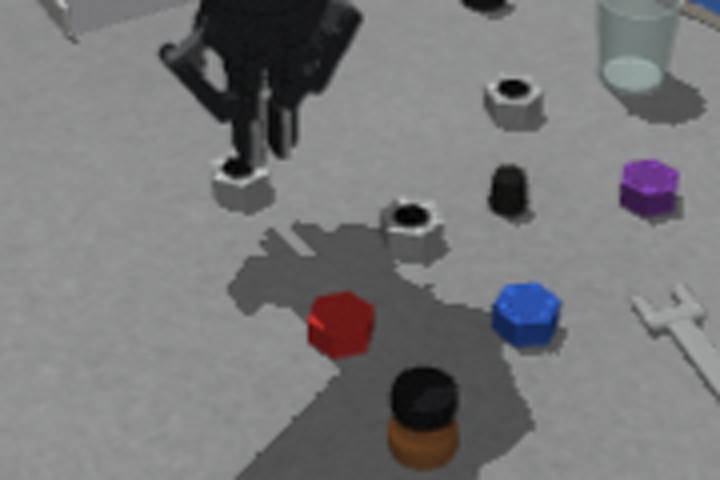

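View pics/c_wrist.png

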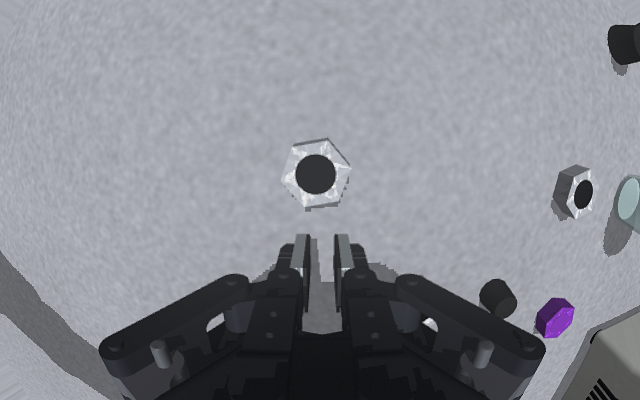

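View pics/c_scene.png

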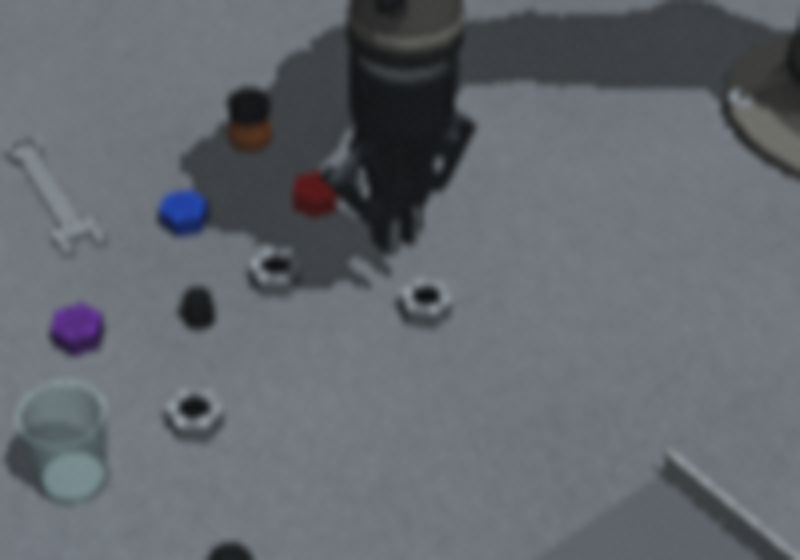

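The fingers hang just behind nut B, which sits at (316,174) in the wrist view. The TCP lagged about 15 mm short in y. I cross-check B and the other nuts through the wrist camera.

```bash
cat >> h.py <<'E'
from scipy.spatial.transform import Rotation as Ro
def wplane(u,v,z):
    o=r.get_obs(); c=r.get_calibration("wrist"); f=200/np.tan(np.radians(c["vertical_fov"]/2))
    du,dv=u-c["cx"],v-c["cy"]; rr=np.hypot(du,dv); th=rr/f
    d=np.array([np.sin(th)*du/rr,np.sin(th)*dv/rr,np.cos(th)])
    T=np.array(c["T_tool_cam"]); R=Ro.from_rotvec(o["orientation"]).as_matrix()
    D=R@T[:3,:3]@d; O=R@T[:3,3]+o["tcp_pos"]
    return O+D*(z-O[2])/D[2]
E
python3 - <<'E'
from h import *
print(wplane(316,174,.018),wplane(583,194,.018))
# fingertip depth: lowest points of the fingers in the wrist depth
w,d=r.grab_frame("wrist")
for (u,v) in ((302,238),(342,238),(302,245),(344,245)): print(u,v,d[v,u])
E
```

```text
[ 0.47080539 -0.07349882  0.018     ] [ 0.67632351 -0.10008391  0.018     ]
302 238 0.14495187
342 238 0.14458925
302 245 0.13773942
344 245 0.13871028
```

```bash
python3 - <<'E'
from h import *
w,d=r.grab_frame("wrist"); c=r.get_calibration("wrist"); f=200/np.tan(np.radians(c["vertical_fov"]/2)); T=np.array(c["T_tool_cam"])
for (u,v) in ((300,236),(303,236),(342,236),(346,236),(302,240),(342,240)):
    du,dv=u-c["cx"],v-c["cy"]; rr=np.hypot(du,dv); th=rr/f
    k=np.tan(th)/rr*d[v,u]; print(u,v,(T@[du*k,dv*k,d[v,u],1])[:3].round(4))
E
python3 -m handwheel '[[[0,-0.006,0,0,0,0,0.012],[0,-0.006,0,0,0,0,0.012],[0,-0.006,-0.010,0,0,0,0.012],[0,0,-0.010,0,0,0,0.012],[0,0,-0.010,0,0,0,0.012],[0,0,-0.006,0,0,0,0.012],[0,0,-0.004,0,0,0,0.012],[0,0,0,0,0,0,0.012]]]'
```

```text
300 236 [ 0.0109 -0.0094  0.0672]
303 236 [ 0.0111 -0.0079  0.0667]
342 236 [0.0111 0.0109 0.0667]
346 236 [0.0116 0.0127 0.0655]
302 240 [ 0.0116 -0.008   0.061 ]
342 240 [0.0111 0.0106 0.0621]
clock: 4.15
tcp_pos: [0.4689, -0.1248, 0.0798]
orientation: [-2.299, -2.138, 0.002]
contact_force: [0.1, -0.0, -0.0]
grip_width: 0.0118
```

```bash
python3 -m handwheel '[[[0,0.006,-0.003,0,0,0,0.012],[0.001,0.008,0,0,0,0,0.012],[0.001,0.008,0,0,0,0,0.012],[0.001,0.010,0,0,0,0,0.012],[0.001,0.010,0,0,0,0,0.012],[0.001,0.010,0,0,0,0,0.012],[0.001,0.010,0,0,0,0,0.012],[0.001,0.010,0,0,0,0,0.012],[0.001,0.010,0,0,0,0,0.012],[0.001,0.010,0,0,0,0,0.012]]]'
python3 - <<'E'
from h import *
w,dw=r.grab_frame("wrist"); cv2.imwrite("pics/d_wrist.png",w[:,:,::-1])
E
```

```text
clock: 4.98
tcp_pos: [0.4788, -0.0321, 0.0782]
orientation: [2.301, 2.139, 0.0]
contact_force: [-1.0, -1.7, 1.8]
grip_width: 0.0117
```

View pics/d_wrist.png

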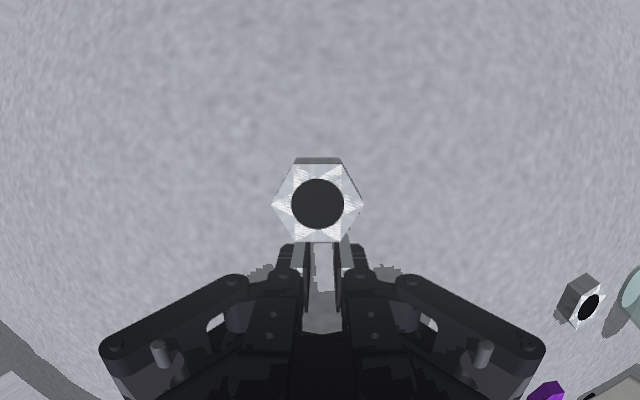

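The nut has squared up flat against both fingertips at (318,203). I keep pushing.

```bash
python3 -m handwheel '[[[0.001,0.010,0,0,0,0,0.012],[0.001,0.010,0,0,0,0,0.012],[0.001,0.010,0,0,0,0,0.012],[0.001,0.010,0,0,0,0,0.012],[0.001,0.010,0,0,0,0,0.012],[0.001,0.010,0,0,0,0,0.012],[0.001,0.010,0,0,0,0,0.012],[0.001,0.010,0,0,0,0,0.012],[0.001,0.010,0,0,0,0,0.012],[0.001,0.010,0,0,0,0,0.012]]]'
python3 -m handwheel '[[[0.001,0.010,0,0,0,0,0.012],[0.001,0.010,0,0,0,0,0.012],[0.001,0.010,0,0,0,0,0.012],[0.001,0.010,0,0,0,0,0.012],[0.001,0.010,0,0,0,0,0.012],[0.001,0.010,0,0,0,0,0.012],[0.001,0.010,0,0,0,0,0.012],[0.001,0.008,0,0,0,0,0.012],[0,0.005,0,0,0,0,0.012],[0,0.003,0,0,0,0,0.012]]]'
python3 - <<'E'
from h import *
w,dw=r.grab_frame("wrist"); cv2.imwrite("pics/e_wrist.png",w[:,:,::-1])
E
```

```text
clock: 5.87
tcp_pos: [0.4887, 0.068, 0.0781]
orientation: [2.301, 2.139, -0.0]
contact_force: [-0.3, -1.0, 1.3]
grip_width: 0.0119
clock: 6.7
tcp_pos: [0.4967, 0.154, 0.0781]
orientation: [-2.3, -2.14, -0.0]
contact_force: [-1.0, -2.1, 1.1]
grip_width: 0.0121
```

View pics/e_wrist.png

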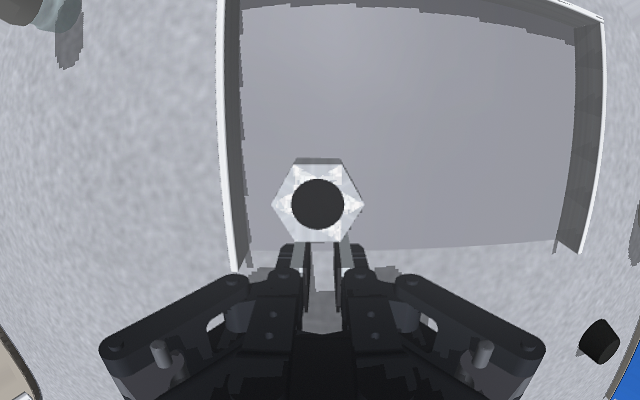

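The nut at (318,203) is now past the mouth. The mouth ends show at (236,268) and (556,250). I measure the tray from here.

Run:
```python
from h import *
for n,a in (("nut",(318,203,.018)),("mouthL bot",(238,270,0.0)),("mouthL top",(233,270,.025)),("mouthR bot",(556,252,0)),("mouthR top",(582,252,.025)),("backR bot",(575,40,0)),("backL bot",(243,8,0)),("backR top",(603,18,.025)),("backL top",(220,0,.025)),("edge",(400,248,0)),("edge",(500,245,0))): print(n,wplane(*a).round(4))
o=r.get_obs(); print(o["tcp_pos"])
```

```text
nut [0.4982 0.1841 0.018 ]
mouthL bot [0.4498 0.1421 0.    ]
mouthL top [0.4563 0.1562 0.025 ]
mouthR bot [0.6548 0.1313 0.    ]
mouthR top [0.654 0.143 0.025]
backR bot [0.6605 0.2695 0.    ]
backL bot [0.4684 0.2792 0.    ]
backR top [0.6626 0.2803 0.025 ]
backL top [0.4646 0.2756 0.025 ]
edge [0.5399 0.1497 0.    ]
edge [0.604  0.1439 0.    ]
[0.49664166 0.15421458 0.07805124]
```

```bash
python3 -m handwheel '[[[0.001,0.008,0,0,0,0,0.012],[0,0.006,0,0,0,0,0.012],[0,0.004,0,0,0,0,0.012],[0,0,0,0,0,0,0.012],[0,-0.015,0,0,0,0,0.012],[0,-0.03,0,0,0,0,0.012],[0,-0.03,0.03,0,0,0,0.012],[0,-0.04,0.03,0,0,0,0.012],[0.01,-0.04,0.02,0,0,0,0.012],[0.01,-0.04,0,0,0,0,0.012]]]'
python3 -m handwheel '[[[0.01,-0.04,0,0,0,0,0.012],[0.01,-0.04,0,0,0,0,0.012],[0,-0.04,0,0,0,0,0.012],[0,-0.04,0,0,0,0,0.012],[0,-0.04,0,0,0,0,0.012],[0,-0.02,0,0,0,0,0.012],[0,0,0,0,0,0,0.012],[0,0,0,0,0,0,0.012]]]'
python3 - <<'E'
from h import *
w,dw=r.grab_frame("wrist"); cv2.imwrite("pics/f_wrist.png",w[:,:,::-1])
p,dw=r.grab_frame("scene"); cv2.imwrite("pics/f_scene.png",cv2.resize(p[100:320,210:470],None,fx=3,fy=2.7)[:,:,::-1])
print(r.get_obs()["tcp_pos"])
E
```

```text
clock: 7.58
tcp_pos: [0.5183, -0.0139, 0.1541]
orientation: [2.298, 2.139, 0.008]
contact_force: [1.3, 0.8, 0.6]
grip_width: 0.012
clock: 8.25
tcp_pos: [0.5362, -0.2348, 0.1507]
orientation: [2.305, 2.135, -0.0]
contact_force: [-0.2, 0.1, -0.2]
grip_width: 0.0119
[ 0.53685122 -0.23183212  0.15047402]
```

View pics/f_wrist.png

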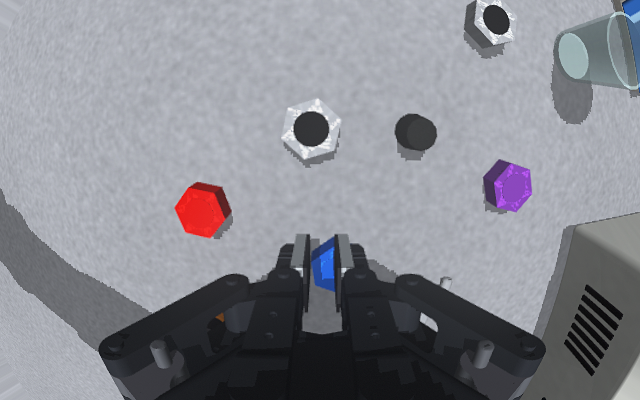

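View pics/f_scene.png

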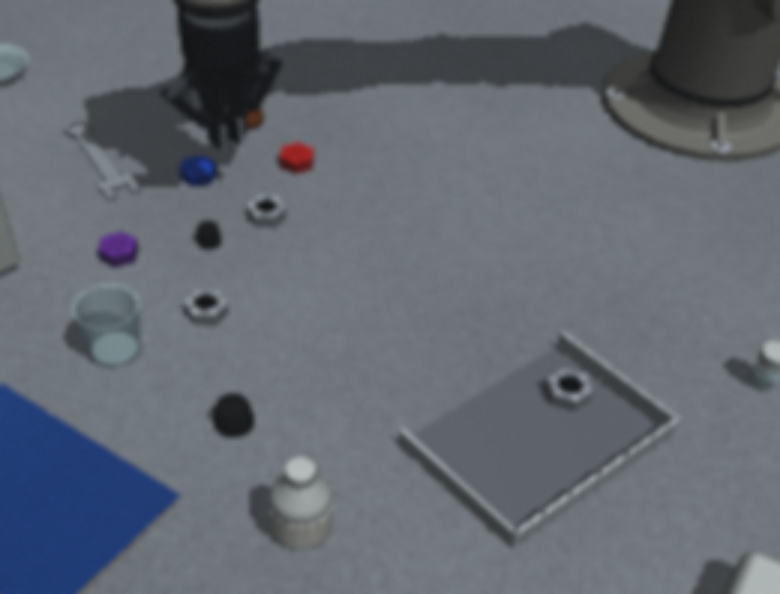

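Nut B lies in the tray at (569,385). In the wrist view nut A is at (311,128), the stopper at (415,132), and the blue nut sits just behind the fingers.

Run:
```python
from h import *
print("A",wplane(311,128,.018),"C",wplane(496,20,.018),"stopper foot",wplane(410,140,0.),"red",wplane(203,209,.018))
# B in scene
print("B",plane("scene",210+569/3,100+382/2.7,.018))
```

```text
A [ 0.53510634 -0.17341227  0.018     ] C [ 0.6738406  -0.09669902  0.018     ] stopper foot [ 0.60581099 -0.18710453  0.        ] red [ 0.45213253 -0.22353725  0.018     ]
B [0.49853327 0.20142482 0.018     ]
```

```bash
python3 -m handwheel '[[[0,0.009,0,0,0,0,0.012],[0,0,-0.015,0,0,0,0.012],[-0.001,0,-0.02,0,0,0,0.012],[0,0,-0.02,0,0,0,0.012],[0,0,-0.010,0,0,0,0.012],[0,0,-0.006,0,0,0,0.012],[0,0,-0.001,0,0,0,0.012],[0,0,0,0,0,0,0.012]]]'
python3 - <<'E'
from h import *
w,dw=r.grab_frame("wrist"); cv2.imwrite("pics/g_wrist.png",w[:,:,::-1]); print(r.get_obs()["tcp_pos"])
E
```

```text
clock: 9.02
tcp_pos: [0.5361, -0.2237, 0.079]
orientation: [2.3, 2.14, 0.0]
contact_force: [-0.6, -0.3, -0.3]
grip_width: 0.0122
[ 0.53628987 -0.22408441  0.0794517 ]
```

View pics/g_wrist.png

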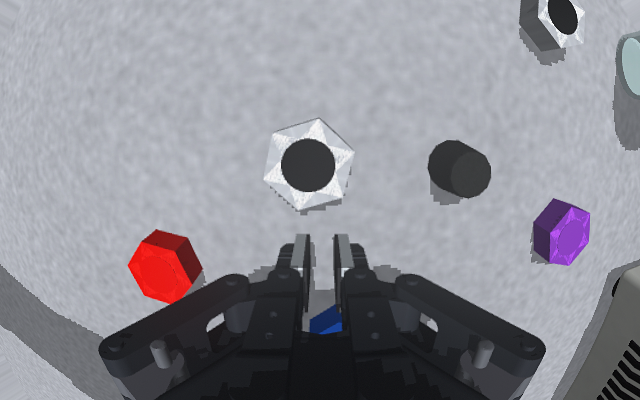

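```bash
python3 -m handwheel '[[[-0.005,0.004,-0.001,0,0,0,0.012],[0,0.006,0,0,0,0,0.012],[0,0.008,0,0,0,0,0.012],[0.0005,0.008,0,0,0,0,0.012],[0.0005,0.010,0,0,0,0,0.012],[0.0005,0.010,0,0,0,0,0.012],[0.0005,0.010,0,0,0,0,0.012],[0.001,0.010,0,0,0,0,0.012],[0.001,0.010,0,0,0,0,0.012],[0.001,0.010,0,0,0,0,0.012]]]'
python3 - <<'E'
from h import *
w,dw=r.grab_frame("wrist"); cv2.imwrite("pics/i_wrist.png",w[:,:,::-1]); print(r.get_obs()["tcp_pos"])
E
```

```text
clock: 9.9
tcp_pos: [0.5359, -0.1372, 0.0778]
orientation: [2.301, 2.139, 0.0]
contact_force: [-0.7, -2.1, 2.5]
grip_width: 0.0123
[ 0.53625725 -0.13442338  0.07751817]
```

View pics/i_wrist.png

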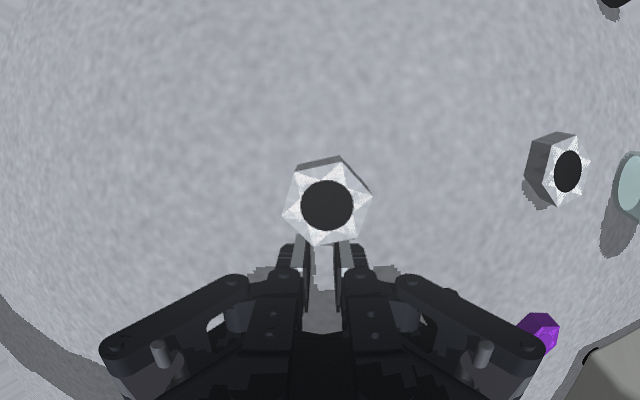

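Nut A is against the fingers at (327,205), so I continue.

```bash
python3 -m handwheel '[[[0.0008,0.010,0,0,0,0,0.012],[0.0008,0.010,0,0,0,0,0.012],[0.0008,0.010,0,0,0,0,0.012],[0.0008,0.010,0,0,0,0,0.012],[0.0008,0.010,0,0,0,0,0.012],[0.0008,0.010,0,0,0,0,0.012],[0.0008,0.010,0,0,0,0,0.012],[0.0008,0.010,0,0,0,0,0.012],[0.0008,0.010,0,0,0,0,0.012],[0.0008,0.010,0,0,0,0,0.012]]]'
python3 -m handwheel '[[[0.0008,0.010,0,0,0,0,0.012],[0.0008,0.010,0,0,0,0,0.012],[0.0008,0.010,0,0,0,0,0.012],[0.0008,0.010,0,0,0,0,0.012],[0.0008,0.010,0,0,0,0,0.012],[0.0008,0.010,0,0,0,0,0.012],[0.0008,0.010,0,0,0,0,0.012],[0.0008,0.010,0,0,0,0,0.012],[0.0008,0.010,0,0,0,0,0.012],[0.0008,0.010,0,0,0,0,0.012]]]'
python3 - <<'E'
from h import *
w,dw=r.grab_frame("wrist"); cv2.imwrite("pics/j_wrist.png",w[:,:,::-1]); print(r.get_obs()["tcp_pos"])
E
```

```text
clock: 10.78
tcp_pos: [0.5438, -0.0371, 0.0777]
orientation: [-2.301, -2.139, -0.0]
contact_force: [-0.6, -1.5, 0.1]
grip_width: 0.0121
clock: 11.62
tcp_pos: [0.5518, 0.0628, 0.0778]
orientation: [-2.301, -2.139, 0.0]
contact_force: [0.7, -1.3, -0.0]
grip_width: 0.0121
[0.55201282 0.06550103 0.07762184]
```

View pics/j_wrist.png

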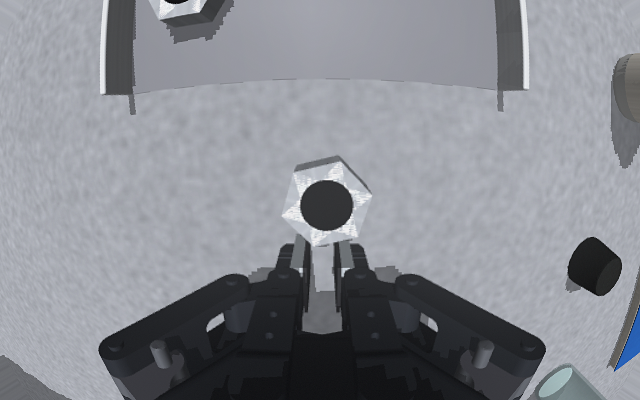

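```bash
python3 -m handwheel '[[[0,0.010,0,0,0,0,0.012],[0,0.010,0,0,0,0,0.012],[0,0.010,0,0,0,0,0.012],[0,0.010,0,0,0,0,0.012],[0,0.010,0,0,0,0,0.012],[0,0.010,0,0,0,0,0.012],[0,0.010,0,0,0,0,0.012],[0,0.010,0,0,0,0,0.012],[0,0.010,0,0,0,0,0.012],[0,0.007,0,0,0,0,0.012]]]'
python3 -m handwheel '[[[0,0.004,0,0,0,0,0.012],[0,0,0,0,0,0,0.012],[0,-0.015,0,0,0,0,0.012],[0,-0.03,0,0,0,0,0.012],[0,-0.03,0.03,0,0,0,0.012],[0.02,-0.03,0.03,0,0,0.05,0.012],[0.02,-0.04,0.03,0,0,0.05,0.012],[0.025,-0.04,0,0,0,0.06,0.012],[0.025,-0.04,0,0,0,0.05,0.012],[0.03,-0.04,0,0,0,0.04,0.012]]]'
python3 - <<'E'
from h import *
w,dw=r.grab_frame("wrist"); print(r.get_obs()["tcp_pos"])
E
```

```text
clock: 12.5
tcp_pos: [0.5517, 0.1604, 0.0777]
orientation: [-2.3, -2.14, -0.0]
contact_force: [0.0, -1.7, 0.1]
grip_width: 0.0119
clock: 13.33
tcp_pos: [0.6545, -0.0759, 0.158]
orientation: [2.015, 2.41, 0.001]
contact_force: [0.1, 1.0, -0.5]
grip_width: 0.0116
[ 0.65832025 -0.0855856   0.15894406]
```

```bash
python3 -m handwheel '[[[0.008,-0.025,0,0,0,0,0.012],[0.005,-0.025,0,0,0,0,0.012],[0,0,0,0,0,0,0.012],[0,0,0,0,0,0,0.012],[0,0,0,0,0,0,0.012]]]'
python3 - <<'E'
from h import *
w,dw=r.grab_frame("wrist"); cv2.imwrite("pics/k_wrist.png",w[:,:,::-1]); print(r.get_obs()["tcp_pos"])
E
```

```text
clock: 13.8
tcp_pos: [0.6668, -0.1228, 0.1568]
orientation: [-2.016, -2.408, -0.0]
contact_force: [0.6, 0.2, -0.0]
grip_width: 0.0121
[ 0.66691937 -0.12183627  0.15679334]
```

View pics/k_wrist.png

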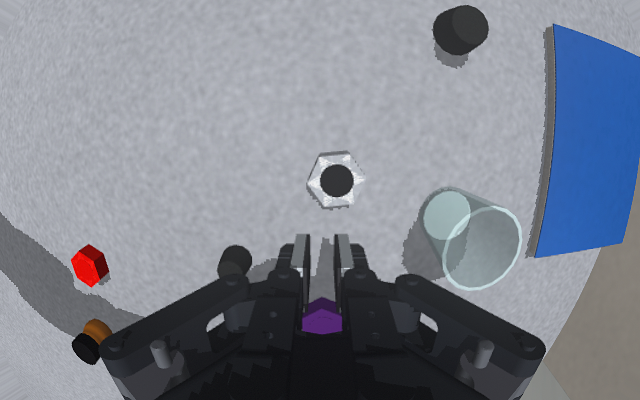

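Run:
```python
from h import *
print("C",wplane(337,180,.018))
w,d=r.grab_frame("wrist"); c=r.get_calibration("wrist"); f=200/np.tan(np.radians(c["vertical_fov"]/2)); T=np.array(c["T_tool_cam"])
o=r.get_obs(); R=Ro.from_rotvec(o["orientation"]).as_matrix()
def pt(u,v):
    du,dv=u-c["cx"],v-c["cy"]; rr=np.hypot(du,dv); th=rr/f
    k=np.tan(th)/rr*d[v,u]; return (T@[du*k,dv*k,d[v,u],1])[:3]
for q in ((530,345),(541,352),(500,320),(440,285),(408,283),(375,290)): print(q,"tool",pt(*q).round(4))
for q in ((495,222),(520,230),(445,275),(430,215)): print("beaker",(R@pt(*q)+o["tcp_pos"]).round(4), wplane(*q,.07).round(3))
```

```text
C [ 0.67463826 -0.09852728  0.018     ]
(530, 345) tool [ 0.0142  0.0575 -0.02  ]
(541, 352) tool [ 0.0132  0.0603 -0.0228]
(500, 320) tool [ 0.0126  0.0554 -0.0054]
(440, 285) tool [-0.0798  0.1089  0.157 ]
(408, 283) tool [0.0121 0.0317 0.0212]
(375, 290) tool [0.0122 0.0191 0.0175]
beaker [ 0.7913 -0.1017  0.0415] [ 0.77  -0.094  0.07 ]
beaker [ 0.7925 -0.0962  0.0703] [ 0.793 -0.096  0.07 ]
beaker [ 0.7477 -0.1329  0.0705] [ 0.748 -0.133  0.07 ]
beaker [ 0.7448 -0.1091  0.0266] [ 0.725 -0.097  0.07 ]
```

```bash
python3 -m handwheel '[[[0.008,-0.012,0,0,0,0,0.012],[0.008,-0.013,0,0,0,0,0.012],[0,0,0,0,0,0,0.012],[0,0,-0.02,0,0,0,0.012],[0,0,-0.02,0,0,0,0.012],[0,0,-0.02,0,0,0,0.012],[0,0,-0.012,0,0,0,0.012],[0,0,-0.006,0,0,0,0.012],[0,0,0,0,0,0,0.012]]]'
python3 - <<'E'
from h import *
w,dw=r.grab_frame("wrist"); cv2.imwrite("pics/l_wrist.png",w[:,:,::-1]); print(r.get_obs()["tcp_pos"])
E
```

```text
clock: 14.65
tcp_pos: [0.6824, -0.1471, 0.0777]
orientation: [-2.014, -2.408, 0.002]
contact_force: [-0.2, 0.7, 0.2]
grip_width: 0.0118
[ 0.68307097 -0.14765423  0.07896885]
```

View pics/l_wrist.png

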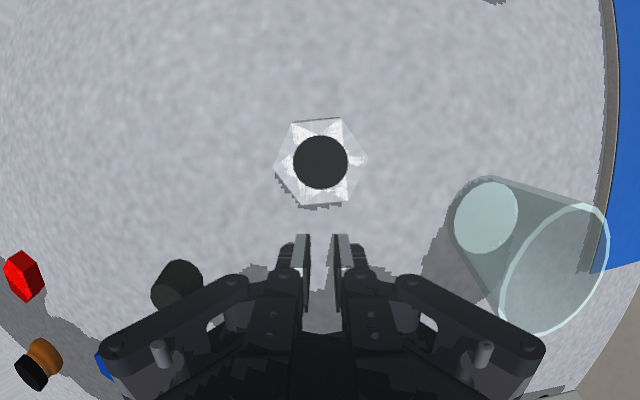

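Nut C is centred at (320,162) ahead of the fingers. I push it along (-0.19, 0.98).

```bash
python3 -m handwheel '[[[-0.001,0.006,-0.001,0,0,0,0.012],[-0.001,0.006,0,0,0,0,0.012],[-0.0015,0.008,0,0,0,0,0.012],[-0.002,0.010,0,0,0,0,0.012],[-0.002,0.010,0,0,0,0,0.012],[-0.002,0.010,0,0,0,0,0.012],[-0.002,0.010,0,0,0,0,0.012],[-0.002,0.010,0,0,0,0,0.012],[-0.002,0.010,0,0,0,0,0.012],[-0.002,0.010,0,0,0,0,0.012]]]'
python3 -m handwheel '[[[-0.002,0.010,0,0,0,0,0.012],[-0.002,0.010,0,0,0,0,0.012],[-0.002,0.010,0,0,0,0,0.012],[-0.002,0.010,0,0,0,0,0.012],[-0.002,0.010,0,0,0,0,0.012],[-0.002,0.010,0,0,0,0,0.012],[-0.002,0.010,0,0,0,0,0.012],[-0.002,0.010,0,0,0,0,0.012],[-0.002,0.010,0,0,0,0,0.012],[-0.002,0.010,0,0,0,0,0.012]]]'
python3 - <<'E'
from h import *
w,dw=r.grab_frame("wrist"); cv2.imwrite("pics/m_wrist.png",w[:,:,::-1]); print(r.get_obs()["tcp_pos"])
E
```

```text
clock: 15.53
tcp_pos: [0.6654, -0.0572, 0.0781]
orientation: [-2.016, -2.409, -0.0]
contact_force: [-0.3, -1.0, 1.5]
grip_width: 0.0122
clock: 16.37
tcp_pos: [0.6454, 0.0427, 0.0781]
orientation: [-2.016, -2.409, -0.0]
contact_force: [0.7, -0.4, 1.0]
grip_width: 0.0124
[0.64499897 0.04584229 0.0777928 ]
```

View pics/m_wrist.png

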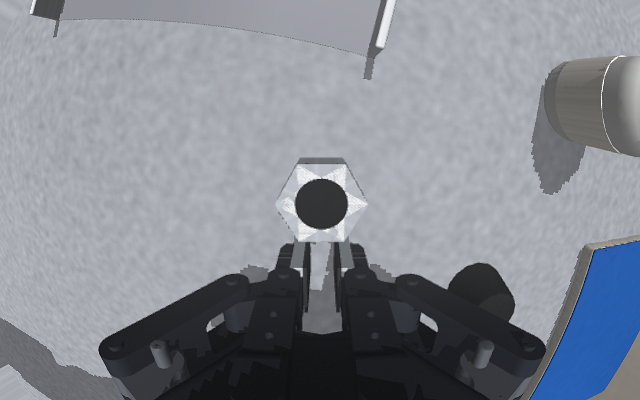

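```bash
python3 -m handwheel '[[[-0.0022,0.010,0,0,0,0,0.012],[-0.0022,0.010,0,0,0,0,0.012],[-0.0022,0.010,0,0,0,0,0.012],[-0.0022,0.010,0,0,0,0,0.012],[-0.0022,0.010,0,0,0,0,0.012],[-0.0022,0.010,0,0,0,0,0.012],[-0.0022,0.010,0,0,0,0,0.012],[-0.0022,0.010,0,0,0,0,0.012],[-0.0022,0.010,0,0,0,0,0.012],[-0.0022,0.010,0,0,0,0,0.012]]]'
python3 -m handwheel '[[[-0.002,0.008,0,0,0,0,0.012],[-0.001,0.006,0,0,0,0,0.012],[-0.001,0.004,0,0,0,0,0.012],[0,0,0,0,0,0,0.012],[0.002,-0.010,0,0,0,0,0.012],[0.006,-0.03,0,0,0,0,0.012],[0.006,-0.03,0.02,0,0,0,0.012],[0,-0.03,0.03,0,0,0,0.012],[-0.02,0,0.03,0,0,0,0.012],[-0.02,0,0.03,0,0,0,0.012]]]'
python3 -m handwheel '[[[-0.01,-0.01,0.03,0,0,0,0.012],[0,0,0,0,0,0,0.012],[0,0,0,0,0,0,0.012],[0,0,0,0,0,0,0.012]]]'
python3 - <<'E'
from h import *
w,dw=r.grab_frame("wrist"); cv2.imwrite("pics/n_wrist.png",w[:,:,::-1]); print(r.get_obs()["tcp_pos"])
for n in ("scene","side"):
    p,d=r.grab_frame(n)
    c=p[100:320,210:470] if n=="scene" else p[120:320,150:430]
    cv2.imwrite(f"pics/n_{n}.png",cv2.resize(c,None,fx=2.7,fy=2.7)[:,:,::-1])
E
```

```text
clock: 17.25
tcp_pos: [0.6234, 0.1428, 0.0781]
orientation: [2.016, 2.409, 0.0]
contact_force: [0.0, -0.9, -0.9]
grip_width: 0.0119
clock: 18.08
tcp_pos: [0.5938, 0.0548, 0.1887]
orientation: [2.024, 2.4, -0.002]
contact_force: [-0.6, 0.7, 0.2]
grip_width: 0.0125
clock: 18.42
tcp_pos: [0.5836, 0.0494, 0.2175]
orientation: [2.018, 2.408, 0.0]
contact_force: [-0.1, -0.2, -0.7]
grip_width: 0.012
[0.58344763 0.04979908 0.21677736]
```

View pics/n_wrist.png

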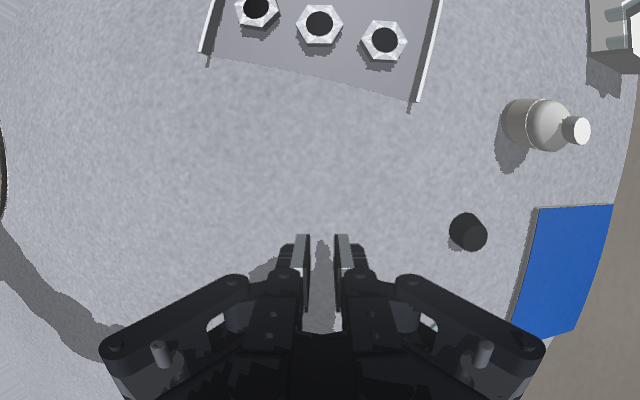

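View pics/n_scene.png

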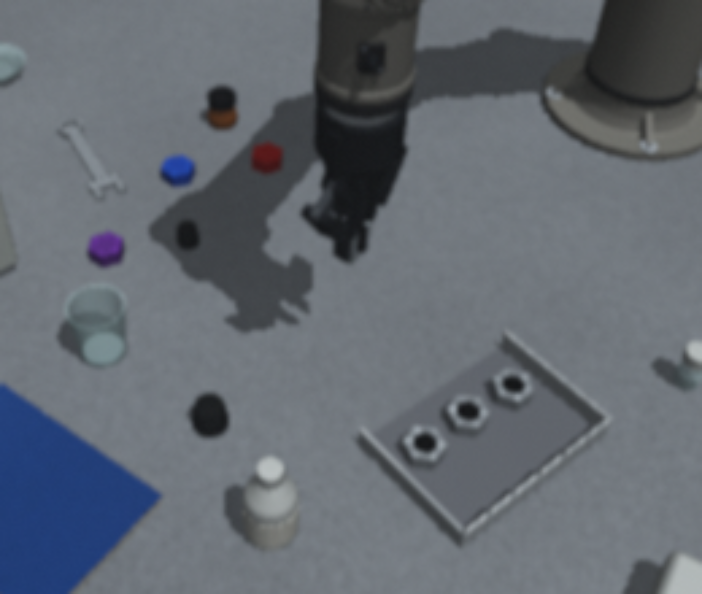

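View pics/n_side.png

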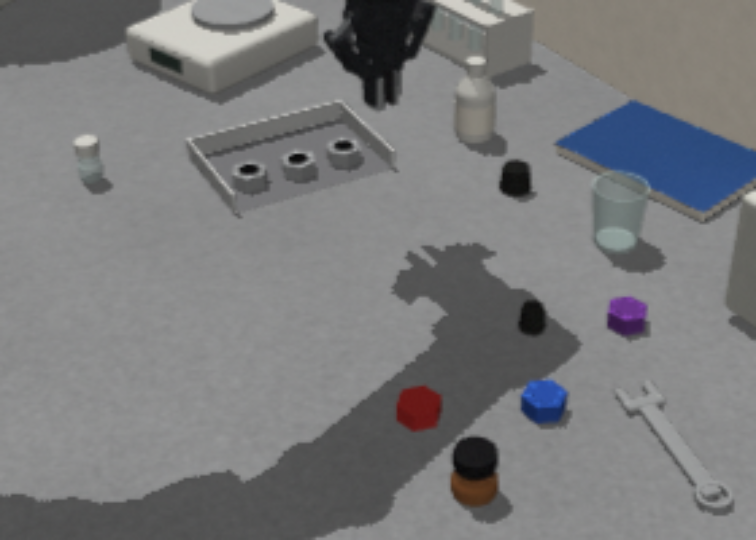

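All three nuts are in the tray, and the bystanders look unmoved. In the scene crop the nuts are at (514,384), (468,411) and (425,442). One numeric check comes before hand-in.

Run:
```python
from h import *
ct=np.array([0.5605,0.2136]); ex=np.array([.07,.9975]); ey=np.array([-.9975,.07])
S=lambda u,v:plane("scene",210+u/2.7,100+v/2.7,.018)[:2]; D=lambda u,v:plane("side",150+u/2.7,120+v/2.7,.018)[:2]
for k,a,b,c in (("B",(514,383),(249,169),(256,8)),("A",(468,410),(299,158),(319,24)),("C",(426,441),(345,146),(385,40))):
    for X in (S(*a),D(*b),wplane(*c,.018)[:2]): print(k,X.round(4),"tray",((X-ct)@ex).round(4),((X-ct)@ey).round(4))
print("mouth floor edge wrist",wplane(209,55,0),wplane(410,100,0))
H=dict(stopper=.026,jar=.045,beaker=.07,wrench=.006,bottle=.1,bung=.03)
p,d=r.grab_frame("scene")
for k,h in H.items():
    for m in r.masks_of(k,"scene"):
        if m["p"]>.3: v,u=np.nonzero(m["pixels"]); print(k,plane("scene",u.mean(),v.mean(),h/2)[:2].round(3))
```

```text
B [0.4981 0.2035] tray -0.0145 0.0615
B [0.5011 0.2038] tray -0.0139 0.0586
B [0.4989 0.2007] tray -0.0172 0.0605
A [0.5569 0.1946] tray -0.0192 0.0023
A [0.56   0.1944] tray -0.0192 -0.0009
A [0.5562 0.193 ] tray -0.0209 0.0029
C [0.6135 0.1918] tray -0.0181 -0.0544
C [0.618  0.1892] tray -0.0203 -0.0591
C [0.6144 0.1904] tray -0.0194 -0.0554
mouth floor edge wrist [0.45673288 0.15564161 0.        ] [0.65102146 0.14421102 0.        ]
stopper [ 0.607 -0.181]
jar [ 0.434 -0.33 ]
beaker [ 0.767 -0.121]
wrench [ 0.608 -0.379]
bottle [0.78  0.159]
bung [0.744 0.031]
```

```bash
python3 -c "
from bench import r
o=r.get_obs();print(o['clock'],o['contact_force'],abs(o['qvel']).max());print(r.hand_in())"
```

```text
18.9167 [ 0.48479609 -0.13034375 -0.11840785] 0.004141844062754599
the job is handed in; nothing more can be done
None
```

I swept the three steel nuts into the tray one at a time, pushing each with the nearly shut fingertips, and handed the job in at 18.9 s. The hand-in reports no verdict, so the result rests on my own checks.

- **Nuts:** in the last check before hand-in, all three lay flat. They sat at about -0.014 to -0.021 m in tray x and +0.06, 0 and -0.056 m in tray y. The scene, side and wrist cameras agreed within about 5 mm.
- **Tray position:** the tray mouth, measured with the wrist camera, came out 5–8 mm deeper than my tray frame puts it. Even so, each nut stays at least 20 mm past the -0.05 limit.
- **Bystanders:** stopper, jar, beaker, wrench, bottle and bung were measured again within about 3 mm of where they started. The vial I only checked by eye in the pictures, and it stood unmoved.
- **Look-alikes:** the red, blue and purple nuts were not touched.
- **Arm:** pushing forces stayed at a few newtons in every reading. At hand-in the arm was clear of everything and at rest.

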